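Turn the hex air manifold to its port face

ROBOT

A 6-joint arm with a two-finger parallel gripper is mounted at the origin on the work surface. World frame = base frame: x ahead of the robot, y to its left, z up, the work surface at z = 0. Lengths are in mm, angles in rad, forces in N, time in s.
With the tool pointing down it reaches from about 350 to 875 mm from the base axis. Payload 4.2 kg.
Tool frame: the origin (TCP) lies midway between the tips of the shut fingers; the grasp point (between the pads) lies 19 mm behind it; z points along the fingers, y is the line along which they close (so a half turn about z gives the same grasp; the last joint's range is limited). The gripper opens to 85 mm and grips with 20 to 120 N. Pads are 22 mm wide; open, the fingers measure 114 mm over their backs; the gripper's body (76 mm by 85 mm) begins 54 mm behind the grasp point. The pads swing forward as they close: fully open they stand 13 mm farther back than shut.
Start: joints at [1.594, 0.385, 0.008, 0, -1.194, -0.259], TCP at [145.982, 607.691, 231.312] pointing down, gripper open.
Joint ranges: [-3.14, 3.14], [-1.21, 2.06], [-1.07, 1.41], [-3.16, 2.05], [-2.99, -0.16], [-3.1, 3.1]. Speed limits (rad/s): [2.79, 2.79, 3.14, 3.14, 3.14, 3.14].

INTERFACE

Orientations are given as a unit quaternion [x, y, z, w].
In Python, from bench import read_state, get_image, job_done gives the robot as it stands.
- The arm moves only by the tool servo_tool, never from a script. Its arguments are lists of equal length, an entry for each row: "rotation": the turn, a rotation vector about the world's x, y, z scaled (see below), a list of three; "slide": the shift along the world's x, y, z scaled (see below), a list of three; "grip": the opening, from -1 (shut) to 1 (fully open). In form: {"rotation": [[rx, ry, rz], ...], "slide": [[tx, ty, tz], ...], "grip": [grip, ...]}. A call has 1 to 8 rows; each row is the pose to reach, as a shift and turn from the pose commanded when the call began, turning the shorter way round; what a row does not reach only later rows make up. The controller multiplies each number of a shift by 0.2 m and each number of a turn by 360 degrees. A row lasts 1/8 s, in which the tool goes at most 62.5 mm and 10.7 degrees, less where a joint would pass 70% of its speed; a pose out of reach is approached as far as the arm can. A call with a number of a shift or a turn outside -1 to 1 is refused whole. A call with a gripper value outside its range is refused whole. The fingers move at their own pace and stop on an object; the grip force is fixed at half the most. Time passes only in rows, so rows that repeat a pose let the fingers close. It gives the time, the measured TCP pose, the force, the opening and the grip force at its end, in the units of the state.
- read_state(): the state, without advancing time (a new reading comes with each control period).
- get_image(name): name is "side" or "top"; returns a dict with "image" (420x560x3 uint8, red, green, blue), "depth" (420x560 float32, mm along the optical axis (not along the pixel's ray), 0 where there is no reading), "camera_matrix" (3x3 intrinsics, pixels), "rvec" (rotation vector, rad) and "tvec" (3), from world to camera coordinates, as OpenCV has them. Camera axes: x right, y down, z forward; pixel columns grow to the right and rows downward; lengths in mm; the calibration is good to about 2 mm. A picture is of the moment at which its call begins.
- job_done(): hands the job in; it is judged then, once.
The state is a dict: "clock": time; "joints": joint angles; "joint_vel": joint speeds; "joint_efforts": joint torques, N m; "position": TCP position; "ee_rot": TCP orientation; "contact_force": force on the tool from outside, world axes, zero at the start; "wrist_torque": the same for the moment, N m; "gripper_width": finger opening in mm; "grasp_force": force on a finger pad.
Only numpy, scipy, OpenCV 4.12 (cv2) and the standard library are available. Lean on these libraries where they do the work, as an engineer would, in place of code of your own. Each camera call takes 0.05 s, during which the arm holds its last target. There are 200 camera calls.

TASK

The bare six-sided aluminium manifold lies on the bench mat with its row of three brass-lined ports turned away to the lower side. Roll it over on the mat one face at a time, letting it settle on each face, until the three ports look straight up, ready for their fittings, like on the finished manifold beside it; do not pick it up, so that it cannot be dropped. Leave it lying flat on the mat, and leave the finished manifold, the wrench, the green bin and the carton where they are.

Things in the scene. Friction and masses are not known exactly. Their poses are not given: they have to be found in the camera images.
- manifold: Bare hex bar, loose, 46 mm across flats, 53.1 across corners, faces 26.6 wide, 120 long, about 0.53 kg. Origin at its middle, x along the bar, z = outward normal of the port face (3 brass ports at x = -36, 0, 36); -z face: 2 countersunk holes. Starts flat on a plain face, z 120 deg from up: ports face one side, 30 deg down. Yaw any. Flat: origin 23 mm over the mat. One roll: 60 deg, moves 26.6 mm.
- finished: Finished manifold, the same bar with its ports up and three black push-in fittings (17 mm diameter, blue ring) standing 27 mm out of it; its top is 73 mm above the mat. Loose. Origin at the middle of the bar, x along it. Leave alone.
- mat: Blue-grey rubber bench mat, fixed, 420 mm (x) by 620 mm (y), 3 mm thick; parts grip on it (friction about 0.9) and hardly slide. Origin at the centre of its underside, on the bench top.
- wrench: Open-ended wrench, 180 mm long, under 15 mm thick, lying loose near the mat's far edge. Origin at the middle of its underside, x along it. Leave alone.
- bin: Green pressed-steel stacking bin of fittings, 160 x 105 x 75 mm high, standing loose on the bench to the left of the mat. Origin at the centre of its underside, open front to its -x. Leave alone.
- carton: Closed cardboard carton, 100 x 130 x 70 mm high, standing loose on the bench to the right of the mat. Origin at the centre of its underside. Leave alone.
Things that resemble listed ones, but are neither listed nor needed, are in the scene too. Leave any orange or pink look-alike of the manifold alone.

How it is judged (in metres and radians):
On the way:
1. the manifold lies settled on the mat on the face before the last: port face looking out of one side and 30 degrees upward (angle between manifold's own z axis and vertical between 0.95 and 1.15 rad and height (world z) of manifold below 0.03 m and angular speed of manifold below 0.3 rad/s), for 0.2 s.
At the end, for the whole second after the job is handed in: The bare manifold lies at rest, flat on the mat (its middle over the mat, 22 to 30 mm above the bench), with its port face up to within 5 degrees of straight up (angle between manifold's own z axis and vertical below 0.09 rad and height (world z) of manifold between 0.022 and 0.03 m and x of manifold in the frame of mat between -0.21 and 0.21 m and y of manifold in the frame of mat between -0.31 and 0.31 m and linear speed of manifold below 0.02 m/s and angular speed of manifold below 0.2 rad/s); the robot touches nothing.
It fails at once if the manifold is picked up (its middle more than 55 mm above the bench; lying flat it is at 26 mm, on edge at 30 mm) (height (world z) of manifold above 0.055 m).
It fails at once if the finished manifold is moved by more than 15 mm (distance of finished from where it was at the start of the episode above 0.015 m).
It fails at once if the wrench is moved by more than 15 mm (distance of wrench from where it was at the start of the episode above 0.015 m).
It fails at once if the green bin is moved by more than 15 mm (distance of bin from where it was at the start of the episode above 0.015 m).
It fails at once if the carton is moved by more than 15 mm (distance of carton from where it was at the start of the episode above 0.015 m).
It also fails if it takes over 42 s, if anything falls off the work surface, if the arm or the gripper's body presses on something with over 40 N, if the wrist force passes 120 N, or if a joint passes its speed limit or range.

## Working session

There is one attempt and no reset: what is moved stays moved. The work goes in short steps, Python scripts to look and compute and a tool call to move; the robot and the scene stay as the last step left them, time stands still between calls to the robot, and variables do not carry over. Pictures are saved under pics/ and viewed, at most 10 in all, crops included, and the job is handed in when it is done.

Besides the shell and the picture viewer there is one more tool, called after "Request:" by a JSON object that holds its "fn" and its "kwargs". servo_tool: Moves the arm, as the interface text tells. Shifts and turns lie within -1 to 1; 1 stands for 0.2 m of shift or 360 degrees of turn. Its arguments: {"type":"object","properties":{"rotation":{"type":"array","items":{"type":"array","items":{"type":"number","minimum":-1,"maximum":1}}},"slide":{"type":"array","items":{"type":"array","items":{"type":"number","minimum":-1,"maximum":1}}},"grip":{"type":"array","items":{"type":"number"}}},"required":["rotation","slide","grip"]}

```bash
mkdir -p pics; cat > h.py <<'E'
import numpy as np, cv2
from bench import read_state, get_image, job_done
def cap(name):
    d=get_image(name); K=np.array(d["camera_matrix"]); R=cv2.Rodrigues(np.array(d["rvec"],float))[0]; t=np.array(d["tvec"],float).ravel()
    z=d["depth"]; v,u=np.mgrid[:420,:560]
    c=np.stack([(u-K[0,2])/K[0,0]*z,(v-K[1,2])/K[1,1]*z,z],-1)
    W=(c-t)@R; W[z==0]=np.nan
    return d["image"],W
def save(n,im,s=1.4): cv2.imwrite(n,cv2.resize(im[:,:,::-1],None,fx=s,fy=s,interpolation=cv2.INTER_CUBIC))
E
python3 - <<'E'
from h import *
for n in("top","side"):
    im,W=cap(n); np.savez(n,im=im,W=W); save(f"pics/{n}0.png",im)
s=read_state(); print(s["clock"],s["position"],s["ee_rot"],s["gripper_width"])
E
```

```text
0.1 [145.87476461 607.20431611 230.32819809] [ 9.93050823e-01 -1.17682129e-01 -5.91715535e-05  9.87812118e-04] 85.24617232969739
```

View pics/top0.png

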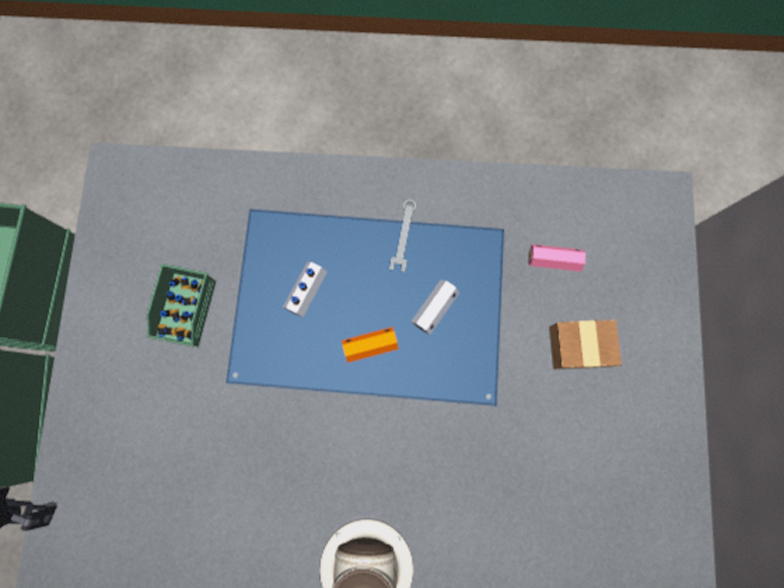

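View pics/side0.png

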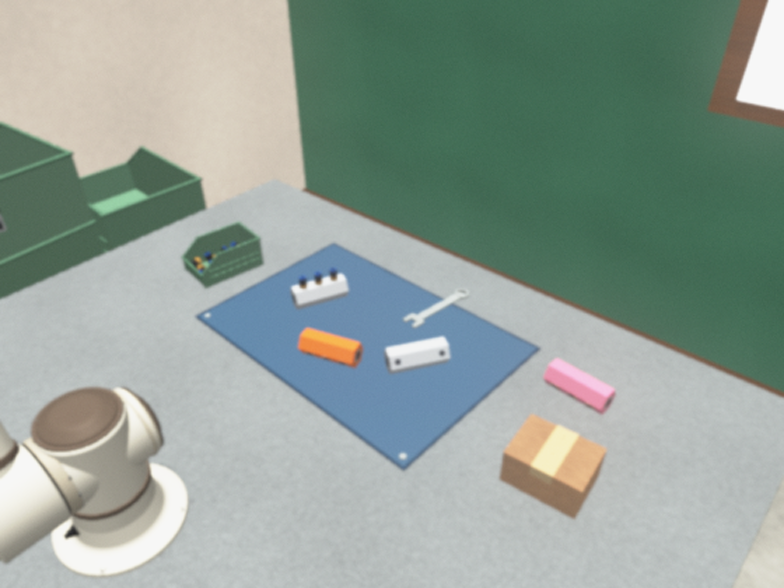

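The bare manifold is at (435,306) in the top view. Its two countersunk holes are on the lower-right upper face, at (455,295) and (431,329), so the ports look up-left and down. It has to roll twice toward the lower right. Orange sits at (370,345), and the wrench jaws are at (397,265).

```bash
cat >> h.py <<'E'
def top_face(W,im,zlo=45,box=None):
    with np.errstate(invalid='ignore'):
        m=(W[...,2]>zlo)&(W[...,2]<60)
    m&=(im.min(-1)>130)|True
    if box: 
        v,u=np.mgrid[:420,:560]; m&=(u>box[0])&(u<box[1])&(v>box[2])&(v<box[3])
    P=W[m]; r=cv2.minAreaRect(P[:,:2].astype(np.float32))
    return len(P),np.median(P[:,2]),np.round(r[0],1),np.round(r[1],1),np.round(cv2.boxPoints(r),0).tolist()
E
python3 - <<'E'
from h import *
d=np.load("top.npz"); im,W=d["im"],d["W"]
print("man",top_face(W,im,45,(285,335,190,245)))
print("orange",top_face(W,im,20,(235,290,225,265)))
def at(u,v): return np.round(W[int(v/1.4),int(u/1.4)],0)
for p in [(455,295),(431,329),(390,268),(404,268),(397,262),(436,305),(400,320)]: print(p,at(*p))
from scipy.spatial.transform import Rotation as R
s=read_state(); print(np.round(R.from_quat(s["ee_rot"]).as_matrix(),3))
E
```

```text
man (369, np.float64(49.79320999575795), array([ 573.1, -126.4]), array([ 35. , 119.2]), [[513.0, -109.0], [614.0, -173.0], [633.0, -144.0], [532.0, -80.0]])
orange (637, np.float64(47.080188704859125), array([478.9,  18.3]), array([ 53.2, 120. ]), [[435.0, 67.0], [472.0, -47.0], [522.0, -31.0], [486.0, 84.0]])
(455, 295) [ 602. -173.   34.]
(431, 329) [ 518. -118.   34.]
(390, 268) [663. -18.   9.]
(404, 268) [665. -52.  10.]
(397, 262) [678. -34.   8.]
(436, 305) [ 574. -127.   52.]
(400, 320) [541. -48.   5.]
[[ 0.972 -0.234 -0.   ]
 [-0.234 -0.972 -0.002]
 [ 0.     0.002 -1.   ]]
```

Request:
{"fn": "servo_tool", "kwargs": {"rotation": [[0, 0, -0.0757], [0, 0, -0.0757], [0, 0, -0.0757], [0, 0, -0.0757], [0, 0, -0.0757]], "slide": [[0.57, -0.86, 0], [0.57, -0.86, 0], [0.57, -0.86, 0], [0.57, -0.86, 0], [0.57, -0.86, 0]], "grip": [1, 1, 1, 1, 1]}}

```text
clock: 0.72
position: [260.5, 435.0, 231.5]
ee_rot: [0.937, -0.349, -0.0, -0.0]
contact_force: [0.3, -0.4, 0.8]
gripper_width: 85.4
grasp_force: 0.0
```

Request:
{"fn": "servo_tool", "kwargs": {"rotation": [[0, 0, -0.0757], [0, 0, -0.0757], [0, 0, -0.0757], [0, 0, -0.0757], [0, 0, -0.0757]], "slide": [[0.57, -0.86, 0], [0.57, -0.86, 0], [0.57, -0.86, 0], [0.57, -0.86, 0], [0.57, -0.86, 0]], "grip": [1, 1, 1, 1, 1]}}

```text
clock: 1.35
position: [374.5, 264.0, 231.1]
ee_rot: [0.829, -0.56, -0.0, -0.0]
contact_force: [0.1, 0.1, -0.2]
gripper_width: 85.6
grasp_force: 0.0
```

Request:
{"fn": "servo_tool", "kwargs": {"rotation": [[0, 0, -0.0757], [0, 0, -0.0757], [0, 0, -0.0757], [0, 0, -0.0757], [0, 0, -0.0757]], "slide": [[0.57, -0.86, 0], [0.57, -0.86, 0], [0.57, -0.86, 0], [0.57, -0.86, 0], [0.57, -0.86, 0]], "grip": [1, 1, 1, 1, 1]}}

```text
clock: 1.98
position: [488.8, 92.3, 230.7]
ee_rot: [-0.674, 0.739, 0.0, -0.0]
contact_force: [-0.7, 0.6, 0.1]
gripper_width: 85.9
grasp_force: 0.0
```

Request:
{"fn": "servo_tool", "kwargs": {"rotation": [[0, 0, -0.0757], [0, 0, -0.0757], [0, 0, -0.0757], [0, 0, -0.0757], [0, 0, -0.0757], [0, 0, -0.0757]], "slide": [[0.57, -0.86, 0], [0.57, -0.86, 0], [0.57, -0.86, 0], [0.57, -0.86, 0], [0.57, -0.86, 0], [0.57, -0.86, -0.5]], "grip": [1, 1, 1, 1, 1, 1]}}

```text
clock: 2.72
position: [605.8, -78.0, 173.6]
ee_rot: [-0.483, 0.876, -0.003, 0.006]
contact_force: [0.8, -0.2, -1.7]
gripper_width: 85.2
grasp_force: 0.0
```

Request:
{"fn": "servo_tool", "kwargs": {"rotation": [[0, 0, 0], [0, 0, 0], [0, 0, 0]], "slide": [[0, 0, -0.4], [0, 0, -0.4], [0, 0, -0.4]], "grip": [1, 1, 1]}}

```text
clock: 3.1
position: [600.6, -78.1, 87.6]
ee_rot: [-0.482, 0.876, 0.001, -0.002]
contact_force: [0.1, 0.1, 0.4]
gripper_width: 85.0
grasp_force: 0.0
```

```bash
python3 - <<'E'
from h import *
from scipy.spatial.transform import Rotation as R
im,W=cap("side"); save("pics/s1.png",im[150:350,150:430],2.8)
s=read_state(); print(s["clock"],s["position"],s["joints"]); print(np.round(R.from_quat(s["ee_rot"]).as_matrix(),3))
E
```

```text
3.15 [602.0102046  -78.37496952  89.29221994] [ 1.37001745e-01  4.86458939e-01 -2.17505116e-01  2.61238168e-04
 -8.66772895e-01 -7.01488909e-01]
[[-0.535 -0.845  0.   ]
 [-0.845  0.535 -0.   ]
 [ 0.    -0.    -1.   ]]
```

View pics/s1.png

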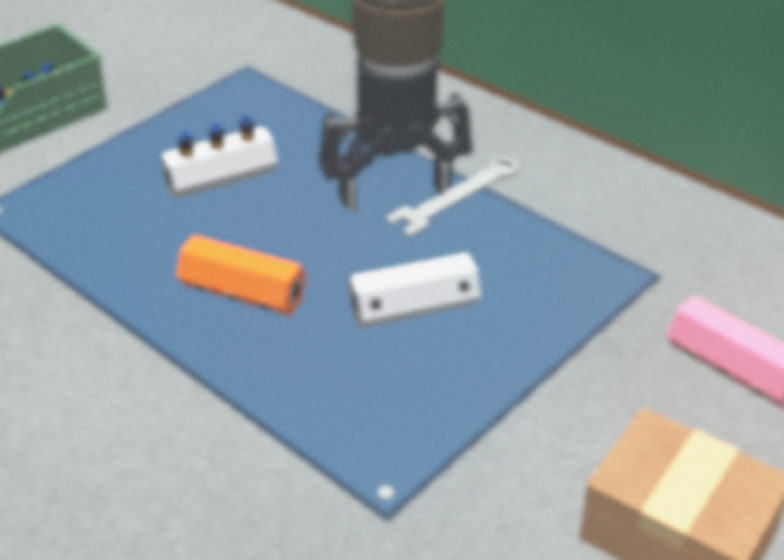

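The open fingers, at (345,200) and (442,185) in the crop, hang behind the white bar at (415,285). They are parallel to it and clear of the wrench and the orange bar.

Request:
{"fn": "servo_tool", "kwargs": {"rotation": [[0, 0, 0], [0, 0, 0], [0, 0, 0], [0, 0, 0]], "slide": [[0, 0, -0.2], [0, 0, -0.325], [0, 0, -0.325], [-0.032, -0.051, -0.325]], "grip": [1, 1, 1, 1]}}

```text
clock: 3.65
position: [597.5, -89.8, 26.1]
ee_rot: [-0.482, 0.876, -0.001, 0.002]
contact_force: [-0.3, -0.7, 0.1]
gripper_width: 85.0
grasp_force: 0.0
```

Request:
{"fn": "servo_tool", "kwargs": {"rotation": [[0, 0, 0], [0, 0, 0], [0, 0, 0], [0, 0, 0]], "slide": [[-0.01, -0.016, 0], [-0.02, -0.032, 0], [-0.03, -0.047, 0], [-0.03, -0.047, 0]], "grip": [1, 1, 1, 1]}}

```text
clock: 4.15
position: [589.5, -100.2, 24.0]
ee_rot: [-0.481, 0.877, -0.0, 0.0]
contact_force: [0.0, -0.5, -0.1]
gripper_width: 85.5
grasp_force: 0.0
```

Request:
{"fn": "servo_tool", "kwargs": {"rotation": [[0, 0, 0], [0, 0, 0], [0, 0, 0], [0, 0, 0]], "slide": [[-0.008, -0.013, 0], [-0.016, -0.025, 0], [-0.024, -0.038, 0], [-0.024, -0.038, 0]], "grip": [1, 1, 1, 1]}}

```text
clock: 4.65
position: [587.1, -104.7, 26.5]
ee_rot: [-0.481, 0.877, -0.0, 0.003]
contact_force: [-1.6, 12.8, 11.6]
gripper_width: 85.4
grasp_force: 7.6
```

Request:
{"fn": "servo_tool", "kwargs": {"rotation": [[0, 0, 0], [0, 0, 0], [0, 0, 0], [0, 0, 0]], "slide": [[-0.008, -0.013, 0], [-0.016, -0.025, 0], [-0.016, -0.025, 0], [-0.016, -0.025, 0]], "grip": [1, 1, 1, 1]}}

```text
clock: 5.15
position: [585.3, -108.1, 28.7]
ee_rot: [-0.482, 0.876, -0.001, 0.005]
contact_force: [-3.5, 21.1, 22.9]
gripper_width: 85.5
grasp_force: 13.5
```

```bash
python3 - <<'E'
from h import *
im,W=cap("side"); save("pics/s2.png",im[200:300,230:370],5.5)
s=read_state(); print(s["position"],s["contact_force"])
E
```

```text
[ 585.29229061 -108.03360617   28.73873864] [-3.05874487 20.117756   23.10569931]
```

View pics/s2.png

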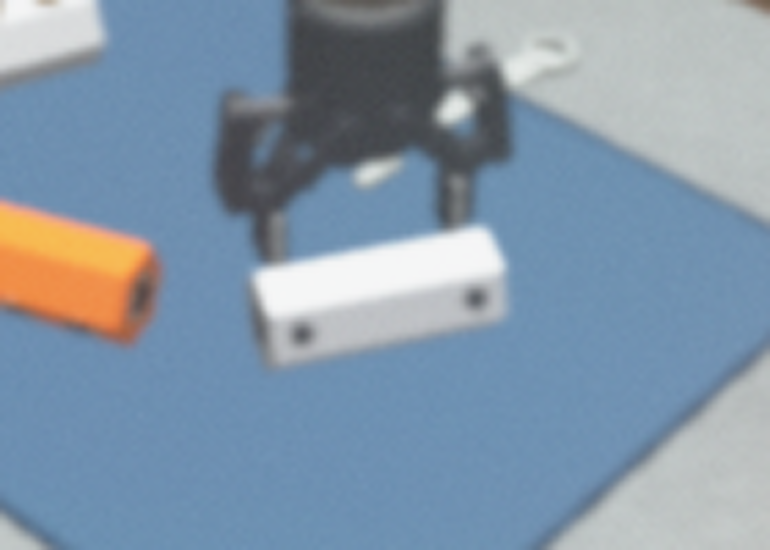

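The bar has not rolled: the tips press down on the sloped face. I'll back off and measure the true tip height. Then I'll push lower, on the mid-height corner, along a rising arc.

Request:
{"fn": "servo_tool", "kwargs": {"rotation": [[0, 0, 0], [0, 0, 0], [0, 0, 0], [0, 0, 0]], "slide": [[0.085, 0.135, 0], [0.085, 0.135, 0], [0.085, 0.135, 0], [0.085, 0.135, 0]], "grip": [1, 1, 1, 1]}}

```text
clock: 5.7
position: [597.8, -86.2, 23.4]
ee_rot: [-0.48, 0.877, 0.0, -0.001]
contact_force: [0.4, -0.7, -0.5]
gripper_width: 85.5
grasp_force: 0.0
```

```bash
python3 - <<'E'
from h import *
im,W=cap("side"); s=read_state(); t=np.array(s["position"]); print(t,s["contact_force"])
a=np.array([.845,-.535]);p=np.array([-.535,-.845])
r=W[...,:2]-t[:2]; A=r@a; B=r@p; z=W[...,2]
for sg in(1,-1):
    m=(abs(sg*A-50)<14)&(abs(B)<16)&(z>10)&(z<85)
    print(sg,m.sum(),"zmin",np.sort(z[m])[:8].round(),"A",np.percentile(A[m],[2,50,98]).round(),"B",np.percentile(B[m],[2,98]).round())
im,W=cap("top"); print(top_face(W,im,45,(285,335,190,245)))
z=W[...,2]; v,u=np.mgrid[:420,:560]
m=(z>47.5)&(z<53)&(u>285)&(u<335)&(v>190)&(v<245)&(im.min(-1)>100)
P=W[m][:,:2]; q=P.mean(0); w=np.linalg.svd(P-q,full_matrices=0)[2][0]; print(m.sum(),q,w,np.degrees(np.arctan2(w[1],w[0])),W[m][:,2].mean(), np.percentile((P-q)@a,[1,99]),np.percentile((P-q)@p,[1,99]))
E
```

```text
[597.94275832 -86.26870173  23.46886176] [-0.22567367  0.34882428  0.36853301]
1 82 zmin [37. 40. 40. 42. 43. 43. 44. 44.] A [42. 46. 61.] B [-9. 15.]
-1 78 zmin [41. 41. 43. 43. 44. 45. 46. 47.] A [-58. -49. -42.] B [-8. 14.]
(354, np.float64(50.05830588731763), array([ 573.6, -126.7]), array([ 36.3, 120.8]), [[514.0, -106.0], [612.0, -177.0], [633.0, -147.0], [535.0, -77.0]])
248 [ 570.71822962 -125.92733203] [-0.82248369  0.5687887 ] 145.33419887242948 50.12767191257685 [-56.71201118  60.81090273] [-15.70330269  14.78296773]
```

Request:
{"fn": "servo_tool", "kwargs": {"rotation": [[0, 0, -0.007], [0, 0, -0.007], [0, 0, -0.007], [0, 0, -0.007]], "slide": [[0, 0, -0.08], [0, 0, -0.125], [0, 0, -0.125], [-0.02, -0.029, -0.125]], "grip": [1, 1, 1, 1]}}

```text
clock: 6.3
position: [595.0, -91.4, -0.9]
ee_rot: [-0.462, 0.887, -0.0, 0.0]
contact_force: [-0.1, -0.1, 0.4]
gripper_width: 85.7
grasp_force: 0.0
```

Request:
{"fn": "servo_tool", "kwargs": {"rotation": [[0, 0, 0], [0, 0, 0], [0, 0, 0], [0, 0, 0]], "slide": [[-0.006, -0.008, 0], [-0.012, -0.016, 0], [-0.017, -0.025, 0], [-0.017, -0.025, 0]], "grip": [1, 1, 1, 1]}}

```text
clock: 6.8
position: [592.7, -96.2, -0.5]
ee_rot: [-0.462, 0.887, -0.001, 0.001]
contact_force: [3.5, 1.1, 0.0]
gripper_width: 85.5
grasp_force: 1.7
```

Request:
{"fn": "servo_tool", "kwargs": {"rotation": [[0, 0, 0], [0, 0, 0], [0, 0, 0]], "slide": [[-0.013, -0.018, 0.01], [-0.02, -0.029, 0.025], [-0.029, -0.041, 0.04]], "grip": [1, 1, 1]}}

```text
clock: 7.18
position: [587.7, -103.6, 8.3]
ee_rot: [-0.462, 0.887, -0.001, 0.002]
contact_force: [3.1, 5.2, 4.7]
gripper_width: 85.5
grasp_force: 2.9
```

```bash
python3 - <<'E'
from h import *
im,W=cap("side"); save("pics/s3.png",im[200:300,230:370],5.5)
s=read_state(); print(s["position"],s["contact_force"])
E
```

```text
[ 587.11759972 -104.09244453    8.56426528] [1.49694456 3.03842338 2.62372193]
```

View pics/s3.png

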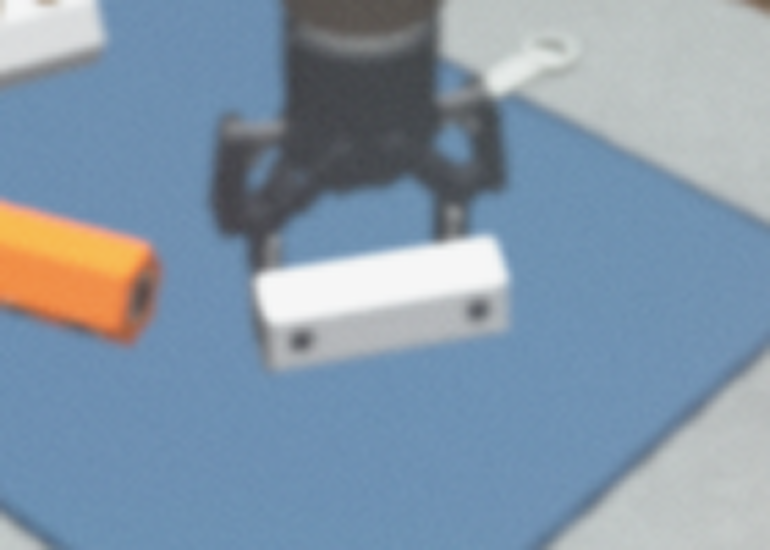

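The top face now looks deeper and the front face shallower, so the bar is rolling toward the camera. I'll keep following the arc.

Request:
{"fn": "servo_tool", "kwargs": {"rotation": [[0, 0, 0], [0, 0, 0], [0, 0, 0], [0, 0, 0]], "slide": [[-0.009, -0.012, 0.015], [-0.017, -0.025, 0.03], [-0.026, -0.037, 0.045], [-0.026, -0.037, 0.045]], "grip": [1, 1, 1, 1]}}

```text
clock: 7.72
position: [579.2, -112.4, 15.6]
ee_rot: [-0.461, 0.887, 0.0, -0.001]
contact_force: [0.1, 0.8, -0.1]
gripper_width: 85.4
grasp_force: 0.0
```

```bash
cat >> h.py <<'E'
def fit(a=np.array([.819,-.574]),p=np.array([-.574,-.819]),c=np.array([571.5,-126.3])):
    "profile of the bar across p from both views: median z in 5 mm bins of offset from the first centre"
    s=read_state(); print(s["clock"],np.round(s["position"],1),np.round(s["contact_force"],1))
    for n in("top","side"):
        im,W=cap(n); r=W[...,:2]-c; A=r@a;B=r@p;z=W[...,2]
        m=(abs(A)<55)&(abs(B-25)<70)&(z>8)&(z<70)&(im.min(-1)>60)
        print(n,[(int(b),int(np.median(z[m&(abs(B-b)<2.5)])),int((m&(abs(B-b)<2.5)).sum())) for b in range(-40,96,5) if (m&(abs(B-b)<2.5)).sum()>5])
    return im,W
E
python3 - <<'E'
from h import *
fit()
E
```

```text
7.725 [ 579.2 -112.4   15.6] [ 0.1  0.8 -0.1]
top [(5, 31, 15), (10, 38, 22), (15, 47, 23), (20, 51, 34), (25, 51, 43), (30, 50, 55), (35, 51, 55), (40, 49, 53), (45, 49, 54), (50, 40, 51), (55, 31, 50)]
side [(-20, 47, 10), (-15, 55, 7), (-10, 45, 25), (-5, 54, 54), (0, 48, 6), (10, 48, 14), (15, 49, 38), (20, 49, 49), (25, 50, 43), (30, 50, 50), (35, 50, 50), (40, 47, 118), (45, 39, 174), (50, 31, 197), (55, 31, 37)]
```

```bash
python3 - <<'E'
from h import *
im,W=cap("top"); save("pics/t1.png",im[180:270,250:370],5)
z=W[...,2]; r=W[...,:2]-np.array([571.5,-126.3]); B=r@np.array([-.574,-.819]);A=r@np.array([.819,-.574])
m=(z>47)&(z<55)&(abs(B-31)<18)&(abs(A)<75)&(im.min(-1)>90)
P=W[m][:,:2];q=P.mean(0);w=np.linalg.svd(P-q,full_matrices=0)[2][0];print(q,np.degrees(np.arctan2(w[1],w[0])),cv2.minAreaRect(P.astype(np.float32)))
E
```

```text
[ 549.54874006 -150.38534586] 141.66138111151008 ((555.2959594726562, -152.76052856445312), (33.03432083129883, 120.19056701660156), 54.514808654785156)
```

View pics/t1.png

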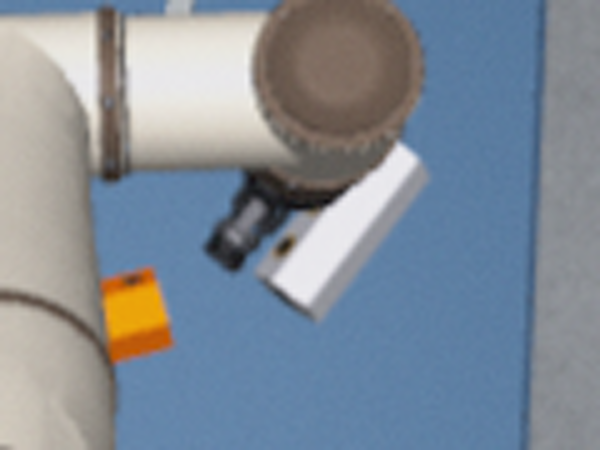

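Request:
{"fn": "servo_tool", "kwargs": {"rotation": [[0, 0, 0], [0, 0, 0], [0, 0, 0], [0, 0, 0]], "slide": [[0.012, 0.016, 0], [0.012, 0.016, -0.04], [0.012, 0.016, -0.085], [0.012, 0.016, -0.085]], "grip": [1, 1, 1, 1]}}

```text
clock: 8.38
position: [581.6, -108.7, -2.6]
ee_rot: [-0.461, 0.887, 0.001, -0.001]
contact_force: [-0.2, 0.0, 0.7]
gripper_width: 85.5
grasp_force: 0.0
```

The brass ports now show on the upper-left face, at (285,245) in the crop, so the intermediate face is settled. Next is the second roll.

Request:
{"fn": "servo_tool", "kwargs": {"rotation": [[0, 0, 0], [0, 0, 0], [0, 0, 0], [0, 0, 0]], "slide": [[-0.012, -0.016, 0], [-0.023, -0.033, 0], [-0.032, -0.045, 0], [-0.032, -0.045, 0]], "grip": [1, 1, 1, 1]}}

```text
clock: 8.88
position: [576.1, -118.0, -0.9]
ee_rot: [-0.461, 0.887, -0.0, 0.0]
contact_force: [0.1, -0.4, 0.3]
gripper_width: 85.1
grasp_force: 0.0
```

```bash
python3 - <<'E'
from h import *
fit()
E
```

```text
8.875 [ 576.1 -118.    -0.9] [ 0.1 -0.4  0.3]
top [(5, 35, 12), (10, 40, 13), (15, 48, 21), (20, 48, 24), (25, 50, 30), (30, 50, 35), (35, 50, 49), (40, 50, 54), (45, 45, 55), (50, 38, 52), (55, 30, 35)]
side [(-20, 64, 10), (-15, 63, 15), (-10, 46, 10), (-5, 44, 16), (0, 51, 51), (5, 60, 32), (15, 48, 23), (20, 49, 49), (25, 49, 51), (30, 49, 41), (35, 49, 55), (40, 48, 69), (45, 43, 166), (50, 33, 188), (55, 28, 105)]
```

Request:
{"fn": "servo_tool", "kwargs": {"rotation": [[0, 0, 0], [0, 0, 0], [0, 0, 0], [0, 0, 0], [0, 0, 0]], "slide": [[-0.006, -0.008, 0], [-0.012, -0.016, 0], [-0.02, -0.029, 0.01], [-0.029, -0.041, 0.025], [-0.037, -0.053, 0.04]], "grip": [1, 1, 1, 1, 1]}}

```text
clock: 9.6
position: [571.0, -126.9, 8.2]
ee_rot: [-0.462, 0.887, -0.001, 0.002]
contact_force: [1.6, 6.0, 3.5]
gripper_width: 85.1
grasp_force: 2.7
```

Request:
{"fn": "servo_tool", "kwargs": {"rotation": [[0, 0, 0], [0, 0, 0], [0, 0, 0], [0, 0, 0]], "slide": [[-0.009, -0.012, 0.015], [-0.017, -0.025, 0.03], [-0.026, -0.037, 0.045], [-0.026, -0.037, 0.045]], "grip": [1, 1, 1, 1]}}

```text
clock: 10.1
position: [562.9, -136.2, 15.6]
ee_rot: [-0.461, 0.887, 0.0, -0.0]
contact_force: [0.4, -0.6, -0.1]
gripper_width: 86.0
grasp_force: 0.0
```

```bash
python3 - <<'E'
from h import *
fit()
E
```

```text
10.1 [ 562.9 -136.2   15.6] [ 0.4 -0.6 -0.1]
top [(35, 33, 10), (40, 38, 24), (45, 45, 27), (50, 51, 32), (55, 54, 37), (60, 52, 43), (65, 52, 39), (70, 50, 39), (75, 50, 52), (80, 44, 52), (85, 32, 48)]
side [(10, 40, 8), (15, 51, 11), (20, 48, 33), (25, 52, 55), (45, 49, 48), (50, 49, 47), (55, 50, 50), (60, 50, 56), (65, 50, 56), (70, 47, 111), (75, 40, 184), (80, 31, 185), (85, 30, 40)]
```

Second roll done; the bar is flat again, about 30 mm farther on. I'll back off, rise and check.

Request:
{"fn": "servo_tool", "kwargs": {"rotation": [[0, 0, 0], [0, 0, 0], [0, 0, 0], [0, 0, 0], [0, 0, 0], [0, 0, 0], [0, 0, 0]], "slide": [[0.057, 0.08, 0], [0.07, 0.1, 0], [0.07, 0.1, 0.3], [0.07, 0.1, 0.6], [0.07, 0.1, 0.8], [0.07, 0.5, 0.8], [0.07, 0.8, 0.8]], "grip": [1, 1, 1, 1, 1, 1, 1]}}

```text
clock: 11.08
position: [577.7, 10.7, 176.6]
ee_rot: [-0.461, 0.888, -0.0, 0.001]
contact_force: [1.4, 1.0, 0.6]
gripper_width: 85.6
grasp_force: 0.0
```

```bash
python3 - <<'E'
from h import *
im,W=fit(); a,_=cap("top"); save("pics/t2.png",np.hstack([a[130:290,150:450],im[190:350,150:400]]),1.4)
E
```

```text
11.075 [577.7  10.7 176.6] [1.4 1.  0.6]
top [(-20, 9, 8), (-10, 8, 6), (0, 9, 6), (25, 8, 6), (30, 26, 17), (35, 32, 51), (40, 41, 54), (45, 50, 53), (50, 51, 56), (55, 51, 47), (60, 49, 36), (65, 50, 46), (70, 50, 54), (75, 44, 52), (80, 34, 53), (85, 28, 19)]
side [(45, 49, 35), (50, 49, 50), (55, 49, 50), (60, 49, 52), (65, 49, 65), (70, 48, 78), (75, 41, 196), (80, 32, 188), (85, 28, 62)]
```

View pics/t2.png

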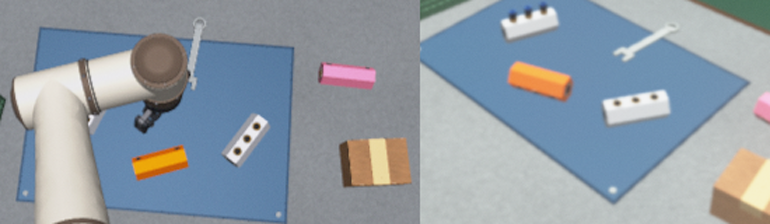

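The bare manifold lies flat with all three ports up, at (246,140) in the left half of the picture and (636,103) in the right half. The other objects have not moved. I'll hand it in.

```bash
python3 -c "
from bench import *; print(job_done())"
```

```text
the job is handed in; nothing more can be done
None
```

The manifold was rolled over two faces on the mat, settling on the intermediate one, and now lies flat with its three ports up; nothing else was moved, and the job is handed in at about 11 s on the clock (the judge's result was not shown).

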